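# Unlock and peel the relay box cover

## Task

Take the screwdriver from its stand, put its blade into the slot of the brass latch on the relay box and turn it anticlockwise about a quarter turn, as far as it goes, so that its ear swings off the cover; then stand the driver upright in its stand again and let go of it. Next grip the orange pull tab and peel the cover off its spring clips by lifting that corner first, leaving the tray of relays underneath in place. Finish while still holding the cover by its tab, roughly level and still, a good 20 cm above the blue mat and over its middle; leave the tape, jar and spare relay alone.

Things in the scene. Friction and masses are not known exactly. Their poses are not given: they have to be found in the camera images.
- relay_box: Fixed white enclosure, 200 (x) x 220 (y) x 40 mm high; origin at the centre of its underside, top at z = 40 mm. The cover and, under it, the grey relay tray lie on its top. Four small spring balls (two along each of the cover's -x and +x edges; black housings, 14 mm high) snap over the cover's rim; with the latch open the cover comes off with about 16 N pulled straight up at its middle, or 9 N at the tab's corner, which frees them one by one.
- latch_slot (a point): Centre of the mouth of the slot in the square brass latch head, 64 mm above the table, on the latch's upright turning axis (box frame x -82, y -22 mm). Its x axis runs along the slot and along the latch's ear. The slot is 20 mm long, 6.4 mm wide, 13 mm deep with rounded lips; the head is 34 x 33 mm. The ear reaches 36 mm from the axis, 1 mm above the cover's rim, and blocks it while the latch is shut.
- latch (a joint): Turn of the latch, rad: near 0 is shut (ear over the cover's rim), grows anticlockwise seen from above to the stop at 1.4 (ear along the rim, cover free). Light friction (0.03 N m); stays where it is left.
- driver: Flat-blade screwdriver standing upright, tip down, 0.12 kg; origin at the tip, z up along it. Blade 14 mm wide (along its x axis), 3.5 mm thick (y), 16 mm long; round shaft 9 mm to z = 60; black collar of 40 mm diameter z 60 to 66; square red handle 30 x 30 mm (faces square to x and y) z 66 to 132; black cap to z = 135.
- driver_tip (a point): Centre of the blade's end (the driver's origin), same axes as the driver.
- stand: Fixed aluminium driver stand 80 x 80 mm, 70 mm high, foot 100 mm long in x; origin at the centre of its underside. A 24 mm round hole runs through its top plate (12 mm thick) at the centre; the driver's collar rests on the plate, leaving the tip 10 mm above the table.
- cover: Cover, 0.11 kg: orange rim 120 (x) x 170 (y) x 4 mm with a clear dome 90 x 135 mm, 34 mm high; origin at the centre of its underside, which lies on the box top at z = 40 mm. At its -x +y corner an upright orange pull tab.
- cover_tab (a point): Middle of the top edge of the pull tab: an upright orange plate 30 mm long, 10 mm thick, standing 30 mm above the rim's top face (this point is 34 mm above the cover's underside), at cover x -74, y +99 mm. Its flat sides face along cover (1, 1, 0) and (-1, -1, 0); its length runs along (1, -1, 0), towards the opposite corner. Nothing within 25 mm of its sides above the rim.
- cover_far_corner (a point): Underside of the cover at the corner diagonally opposite the tab (cover x +60, y -85 mm); natural pivot of the peel.
- relay_tray: Loose grey tray 74 x 118 mm with three blue relays, 23 mm high, 0.35 kg, lying on the box top under the cover; origin at the centre of its underside. Must stay there.
- mat: Fixed flat blue mat, 160 x 160 x 3 mm on the table, left or right of the box; origin at its centre.
- tape: Bystander: yellow tape roll lying flat, 70 mm diameter, 18 mm high.
- jar: Bystander: small jar, 44 mm diameter, 55 mm high.
- spare_relay: Bystander: spare blue relay on a black base, 28 x 36 mm, 46 mm high.
Things that resemble listed ones, but are neither listed nor needed, are in the scene too. Of the things that look like the driver, the middle-sized one is meant.

How it is judged:
By the outcome, as a careful person would: the job done as asked, in the order asked, and still so for the second after the job is handed in, while the arm keeps its last pose, push and grip.
It also fails if it takes over 58 s, if anything falls off the work surface, if the arm or the gripper's body presses on something with over 40 N, if the wrist force passes 120 N, or if a joint passes its speed limit or range.

## Robot

A 6-joint arm with a two-finger parallel gripper is mounted at the origin on the work surface. World frame = base frame: x ahead of the robot, y to its left, z up, the work surface at z = 0. Lengths are in mm, angles in rad, forces in N, time in s.
With the tool pointing down it reaches from about 250 to 850 mm from the base axis. Payload 12.5 kg.
Tool frame: the origin (TCP) lies between the finger pads; the fingertips stand 17 mm ahead of it and the grasp point (between the pads) lies 2 mm behind it; z points along the fingers, y is the direction in which the jaws open and shut (so a half turn about z gives the same grasp; the last joint's range is limited). The gripper opens to 93 mm and grips with 3 to 60 N. Pads are 15 mm wide; open, the fingers measure 128 mm over their backs; the gripper's body (75 mm by 188 mm) begins 65 mm behind the grasp point.
Start: joints at [1.175, 0.351, 1.652, -0, 1.139, -0.085], TCP at [168.169, 523.644, 235.633] pointing down, gripper open.
Joint ranges: [-2.75, 2.75], [-0.79, 2.1], [0.01, 2.65], [-1.57, 4.71], [0.07, 3.14], [-2.87, 2.87]. Speed limits (rad/s): [2.22, 2.22, 2.79, 3.14, 3.14, 3.14].

## Interface

Orientations are given as a unit quaternion [w, x, y, z].
In Python, from station import * gives the robot as it stands.
- The arm moves only by the tool drive_tool, never from a script. Its argument "deltas" is a list that holds one entry, the list of rows, each a list of 7 numbers: the shift along the tool's x, y, z in cm, then the turn, a rotation vector about the tool's x, y, z in rad, then the opening, from -1 (shut) to 1 (fully open). A call has exactly 8 rows; each row shifts and turns the commanded pose from where the row before left it, along the tool's axes as they then stand; what a row does not reach is not made up. A row lasts 1/8 s, in which the tool goes at most 62.5 mm and 10.7 degrees, less where a joint would pass 70% of its speed; a pose out of reach is approached as far as the arm can. A call is refused whole if a number of a shift passes 6.25 or a number of a turn 0.188, either way. A call with a gripper value outside its range is refused whole. The fingers move at their own pace and stop on an object; "force" is the grip in N (left out, the last holds). Time passes only in rows, so rows that do not move let the fingers close, or fill a call up. It gives the time, the measured TCP pose, the force and the opening at its end, in the units of the state.
- state(): the state, without advancing time (a new reading comes with each control period).
- get_image(name): name is "scene" or "top"; returns the picture (420x560x3 uint8, blue, green, red); there is no depth.
- camera_info(name): a dict with "vfov" (degrees; the focal length in pixels is half the picture's height over the tangent of half this angle, whatever the lens; pixels are square), "cx", "cy" (the principal point, pixels), "view" (4x4, takes a point from world to camera coordinates). Camera axes: x right, y up, looking along -z (the intrinsics and any distortion apply to the point x, -y, -z); pixel columns grow to the right and rows downward; lengths in mm; the calibration is good to about 2 mm. A picture is of the moment at which its call begins. camera_info takes no time and is no camera call.
- finish_job(): hands the job in, once; it reports no verdict.
The state is a dict: "time_s": time; "qpos": joint angles; "qvel": joint speeds; "tau": joint torques, N m; "position": TCP position; "tcp_rot": TCP orientation; "contact_force": force on the tool from outside, world axes, zero at the start; "moment": the same for the moment, N m; "finger_gap": finger opening in mm.
Only numpy, scipy, OpenCV 4.12 (cv2) and the standard library are available. Lean on these libraries where they do the work, as an engineer would, in place of code of your own. Each camera call takes 0.05 s, during which the arm holds its last target. There are 200 camera calls.

## Working session

There is one attempt and no reset: what is moved stays moved. The work goes in short steps, Python scripts to look and compute and a tool call to move; the robot and the scene stay as the last step left them, time stands still between calls to the robot, and variables do not carry over. Pictures are saved under pics/ and viewed, about 8 in all and at most 12, crops included, and the job is handed in when it is done.

Besides the shell and the picture viewer there is one more tool, called after "Emit:" as name(argument=value, ...), one argument or row to a line, values as JSON. drive_tool: Moves the arm, as the interface text tells. Its arguments: {"type":"object","properties":{"deltas":{"type":"array"},"force":{"type":"number"}},"required":["deltas"]}

```bash
mkdir -p pics; ls
python3 - <<'E'
from station import *
import cv2
for n in ("scene","top"):
    im=get_image(n); cv2.imwrite(f"pics/{n}0.png",im)
    c=camera_info(n); print(n,c)
print(state())
E
```

```text
pics
scene {'vfov': 57.08400701398898, 'cx': 274.4057488415991, 'cy': 213.2897361328946, 'view': array([[-7.92511443e-01,  6.09660098e-01,  1.54976561e-02,
         4.43777224e+02],
       [-3.18795100e-01, -4.35805135e-01,  8.41690899e-01,
         1.45126222e+02],
       [ 5.19899314e-01,  6.62109092e-01,  5.39737208e-01,
        -1.30764289e+03],
       [ 0.00000000e+00,  0.00000000e+00,  0.00000000e+00,
         1.00000000e+00]])}
top {'vfov': 49.58608438585528, 'cx': 274.0866458395064, 'cy': 210.50528978676402, 'view': array([[ 2.15837689e-02, -9.99699101e-01, -1.16553682e-02,
         1.22609554e+01],
       [ 9.94230794e-01,  2.02376131e-02,  1.05335502e-01,
        -5.83690115e+02],
       [-1.05067930e-01, -1.38616631e-02,  9.94368435e-01,
        -1.04229405e+03],
       [ 0.00000000e+00,  0.00000000e+00,  0.00000000e+00,
         1.00000000e+00]])}
{'time_s': 0.1, 'qpos': array([ 1.17542750e+00,  3.51130263e-01,  1.65231628e+00,  8.92231162e-06,
        1.13909328e+00, -8.45891470e-02]), 'qvel': array([ 0.00168494, -0.00197234, -0.00059717, -0.00057772, -0.00045116,
        0.00048543]), 'tau': array([-2.69192822e-05, -4.98031962e+01, -2.85701305e+01,  6.99715270e-02,
        2.39132083e-02, -7.84180520e-05]), 'position': array([168.05434162, 523.41312726, 235.20044097]), 'tcp_rot': array([-1.16497090e-04,  1.54767085e-01,  9.87950872e-01, -4.59048430e-04]), 'contact_force': array([ 0.46739629, -0.32299335, -0.78390722]), 'moment': array([ 0.07670758,  0.01562503, -0.01771616]), 'finger_gap': 93.14038536054586}
```

View pics/scene0.png

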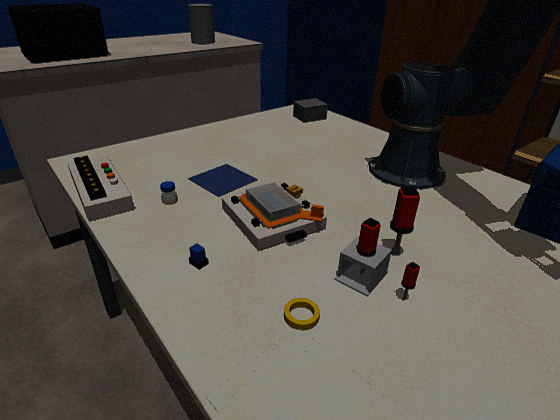

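View pics/top0.png

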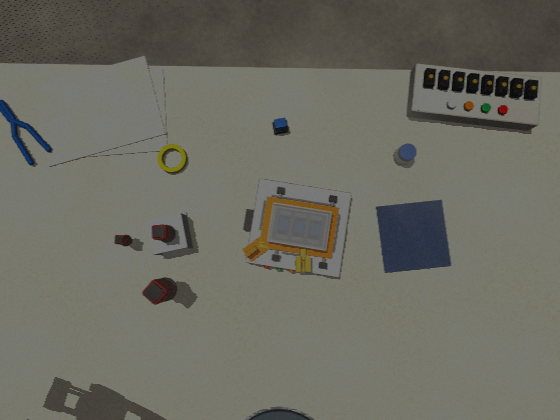

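Driver look-alikes: in the stand at top (163,233) / scene (369,238); a large one at top (160,291) / scene (404,210); a small one at top (124,240) / scene (411,275). The middle-sized one is the one in the stand. The box, the tab (255,251) and the latch (303,262) are clear, and the mat is at (413,236). I'll take close crops next.

```bash
cat > h.py <<'E'
import numpy as np, cv2
from station import *
from scipy.spatial.transform import Rotation as R
def cam(n):
    c=camera_info(n); f=210/np.tan(np.radians(c["vfov"]/2)); return c,f
def proj(n,P):
    c,f=cam(n); P=np.atleast_2d(P); q=P@c["view"][:3,:3].T+c["view"][:3,3]
    return np.c_[c["cx"]+f*q[:,0]/-q[:,2], c["cy"]-f*q[:,1]/-q[:,2]]
def unproj(n,uv,z):
    c,f=cam(n); V=c["view"]; o=-V[:3,:3].T@V[:3,3]
    d=V[:3,:3].T@np.array([(uv[0]-c["cx"])/f,-(uv[1]-c["cy"])/f,-1])
    return o+d*(z-o[2])/d[2]
def crop(src,name,x0,y0,w,h,s,gain=1.6):
    im=cv2.imread(src) if isinstance(src,str) else src
    c=np.clip(im[y0:y0+h,x0:x0+w]*gain,0,255).astype(np.uint8)
    c=cv2.resize(c,None,fx=s,fy=s,interpolation=cv2.INTER_CUBIC)
    for k in range(0,w,20): cv2.putText(c,str(x0+k),(k*s,8),0,.3,(255,255,255)); cv2.line(c,(k*s,10),(k*s,16),(255,255,255))
    for k in range(0,h,20): cv2.putText(c,str(y0+k),(0,k*s+4),0,.3,(255,255,255)); cv2.line(c,(20,k*s),(26,k*s),(255,255,255))
    cv2.imwrite(name,c)
E
python3 - <<'E'
from h import *
crop("pics/top0.png","pics/c1.png",100,170,260,130,3)
crop("pics/scene0.png","pics/c2.png",220,170,200,130,4)
a=cv2.imread("pics/c1.png")
E
```

```text
(no output)
```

View pics/c1.png

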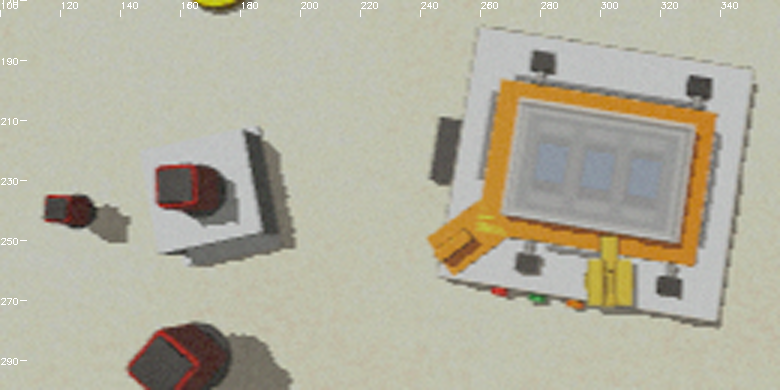

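View pics/c2.png

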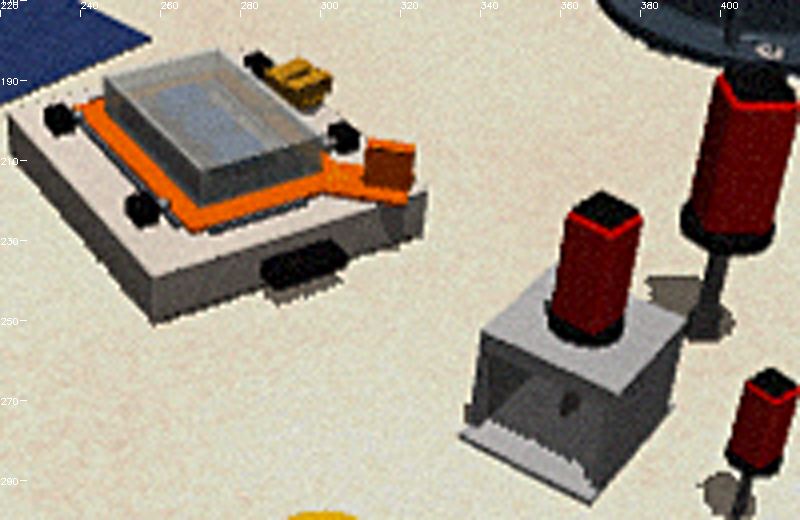

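Run:
```python
from h import *
from scipy.optimize import least_squares
T=lambda u,v:((u+.5)/3-.5+100,(v+.5)/3-.5+170)
S=lambda u,v:((u+.5)/4-.5+220,(v+.5)/4-.5+170)
def fit(obs,x0,name):
    def pts(p,L): 
        c,s=np.cos(p[2]),np.sin(p[2]); return np.array([[p[0]+c*a-s*b,p[1]+s*a+c*b,z] for a,b,z in L])
    def res(p):
        r=[]
        for n in("top","scene"):
            o=[x for x in obs if x[0]==n]
            if o: r.append((proj(n,pts(p,[x[1] for x in o]))-np.array([x[2] for x in o])).ravel())
        return np.concatenate(r)
    s=least_squares(res,x0,x_scale=[10,10,.1]); print(name,s.x.round(3)); print(s.fun.reshape(-1,2).round(1).tolist())
    return s.x
t,s="top","scene"
b=[(t,(100,110,40),T(480,27)),(t,(100,-110,40),T(752,69)),(t,(-100,-110,40),T(718,325)),(t,(-100,110,40),T(440,278)),
(s,(100,110,40),S(153,278)),(s,(100,-110,40),S(8,115)),(s,(-100,110,40),S(428,190))]
x0=unproj(t,(300,228),40); x0[2]=-.12
B=fit(b,x0,"box"); fit(b[:4],x0,"box top only")
c=[(t,(60,85,44),T(503,80)),(t,(60,-85,44),T(717,115)),(t,(-60,-85,44),T(694,265)),(s,(60,85,44),S(195,228)),(s,(60,-85,44),S(75,105)),(s,(-74,99,74),S(391,144))]
fit(c,x0,"cover")
st=[(t,(40,40,70),T(141,150)),(t,(40,-40,70),T(243,128)),(t,(-40,-40,70),T(264,237)),(t,(-40,40,70),T(158,254)),
(s,(40,40,70),S(483,330)),(s,(-40,40,70),S(617,392)),(s,(-40,-40,70),S(690,318))]
x1=unproj(t,(164,233),70); x1[2]=.2
fit(st,x1,"stand")
print("slot top",unproj(t,T(610,282),64),"driver cap",unproj(t,T(176,186),145))
h=[(t,(15,15,142),T(156,168)),(t,(15,-15,142),T(193,165)),(t,(-15,-15,142),T(198,206)),(t,(-15,15,142),T(160,209)),
(s,(15,15,142),S(568,212)),(s,(-15,15,142),S(610,238)),(s,(-15,-15,142),S(640,222))]
x1[2]=.05; fit(h,x1,"handle")
print("big",unproj(t,T(165,365),190),"small",unproj(t,T(54,210),90))
print("mat",[unproj(t,q,3)[:2].round() for q in((377,207),(442,201),(450,266),(384,272))])
p=B; R2=lambda a,b:(p[0]+np.cos(p[2])*a-np.sin(p[2])*b,p[1]+np.sin(p[2])*a+np.cos(p[2])*b)
print("slot from box",R2(-82,-22))
```

```text
box [ 5.44057e+02 -3.28960e+01 -1.35000e-01]
[[-1.1, -0.4], [0.8, -0.1], [0.1, -0.4], [-1.6, 0.3], [-0.1, -0.9], [-1.1, -1.9], [0.4, -1.2]]
box top only [ 5.43764e+02 -3.39610e+01 -1.35000e-01]
[[-0.7, -0.2], [1.2, 0.0], [0.5, -0.3], [-1.1, 0.4]]
cover [ 5.43503e+02 -3.31090e+01 -1.37000e-01]
[[-0.9, 0.1], [-0.2, -0.2], [-0.0, 1.0], [-0.8, 0.1], [-0.7, -0.2], [-0.1, -0.5]]
stand [ 5.26668e+02  2.63336e+02 -3.62000e-01]
[[12.4, -11.1], [10.5, 9.3], [-10.3, 5.8], [-7.4, -13.2], [13.9, 13.3], [15.4, -9.1], [-21.8, -12.6]]
slot top [460.4679679  -43.83828566  64.        ] driver cap [521.52692977 265.46546923 145.        ]
handle [ 5.23986e+02  2.65298e+02 -4.12000e-01]
[[4.0, -4.5], [4.3, 2.5], [-3.6, 1.7], [-3.7, -5.3], [4.1, 4.6], [7.4, -3.8], [-6.9, -7.8]]
big [400.99218882 254.93241634 190.        ] small [504.78605976 370.05445273  90.        ]
mat [array([ 600., -224.]), array([ 618., -380.]), array([ 462., -397.]), array([ 444., -240.])]
slot from box (np.float64(459.8412812425142), np.float64(-43.65680651515886))
```

Run:
```python
from h import *
from scipy.optimize import least_squares
T=lambda u,v:((u+.5)/3-.5+100,(v+.5)/3-.5+170)
S=lambda u,v:((u+.5)/4-.5+220,(v+.5)/4-.5+170)
def fit(obs,x0,name):
    def pts(p,L): 
        c,s=np.cos(p[2]),np.sin(p[2]); return np.array([[p[0]+c*a-s*b,p[1]+s*a+c*b,z] for a,b,z in L])
    f=lambda p:np.concatenate([(proj(n,pts(p,[l]))[0]-o) for n,l,o in obs])
    s=least_squares(f,x0,x_scale=[10,10,.1]); print(name,s.x.round(3)); print(s.fun.reshape(-1,2).round(1).tolist())
t,s="top","scene"
st=[(t,(40,40,70),T(141,150)),(t,(40,-40,70),T(243,128)),(t,(-40,-40,70),T(264,237)),(t,(-40,40,70),T(158,254)),
(s,(40,-40,70),S(483,330)),(s,(40,40,70),S(617,392)),(s,(-40,40,70),S(690,318))]
x1=[525,262,.2]; fit(st,x1,"stand")
h=[(t,(15,15,142),T(156,168)),(t,(15,-15,142),T(193,165)),(t,(-15,-15,142),T(198,206)),(t,(-15,15,142),T(160,209)),
(s,(15,-15,142),S(568,212)),(s,(15,15,142),S(610,238)),(s,(-15,15,142),S(640,222))]
fit(h,x1,"handle"); fit(h[:4],x1,"handle top"); fit(h[4:],x1,"handle scene")
st=state();print(R.from_quat(np.roll(st["tcp_rot"],-1)).as_matrix().round(3))
```

```text
stand [5.21142e+02 2.66939e+02 2.19000e-01]
[[-0.5, 0.3], [0.0, 0.8], [-0.8, -1.0], [-0.3, 0.3], [-0.7, -0.9], [0.0, -0.1], [-0.6, -0.1]]
handle [5.21921e+02 2.66728e+02 1.04000e-01]
[[-1.0, -0.6], [0.8, -0.8], [-0.1, -0.3], [-1.6, -0.1], [-1.6, -0.8], [0.4, -1.0], [1.4, -2.7]]
handle top [5.21024e+02 2.65711e+02 1.29000e-01]
[[-0.7, 0.0], [1.1, -0.5], [0.6, -0.0], [-0.9, 0.5]]
handle scene [5.25596e+02 2.70361e+02 2.90000e-02]
[[-1.5, 0.2], [-0.2, 0.5], [1.8, -0.8]]
[[-0.952  0.306 -0.   ]
 [ 0.306  0.952 -0.001]
 [ 0.    -0.001 -1.   ]]
```

```bash
cat >> h.py <<'E'
def Rd(th,tilt=None):
    y=np.array([np.cos(th),np.sin(th),0]); z=np.array([0,0,-1.]); M=np.c_[np.cross(y,z),y,z]
    return R.from_matrix(M)
def pose():
    s=state(); return s["position"],R.from_quat(np.roll(s["tcp_rot"],-1)),s
def plan(segs,g,start=None):
    p,q=start if start else pose()[:2]; rows=[]
    for tgt,Rt,n in segs:
        tgt=np.array(tgt,float); w=(q.inv()*Rt).as_rotvec()/n; d=(tgt-p)/n
        for k in range(n):
            rows.append([*(q.inv().apply(d)/10).round(2),*w.round(3),g]); q=q*R.from_rotvec(w)
        p=tgt;q=Rt
    for i in range(0,len(rows),8): print("["+",".join("["+",".join(f"{v+0:g}" for v in r)+"]" for r in rows[i:i+8])+"]")
def th():
    y=pose()[1].as_matrix()[:,1]; return np.arctan2(y[1],y[0])
E
python3 - <<'E'
from h import *
plan([((521.3,266.5,245),Rd(-1.46),16)],0.3)
E
```

```text
[[-2.59,-0.85,-0.06,0,0,0.17,0.3],[-2.7,-0.4,-0.06,0,0,0.17,0.3],[-2.73,0.06,-0.06,0,0,0.17,0.3],[-2.68,0.52,-0.06,0,0,0.17,0.3],[-2.55,0.97,-0.06,0,0,0.17,0.3],[-2.35,1.38,-0.06,0,0,0.17,0.3],[-2.08,1.76,-0.06,0,0,0.17,0.3],[-1.76,2.09,-0.06,0,0,0.17,0.3]]
[[-1.38,2.36,-0.06,0,0,0.17,0.3],[-0.96,2.56,-0.06,0,0,0.17,0.3],[-0.51,2.68,-0.06,0,0,0.17,0.3],[-0.05,2.73,-0.06,0,0,0.17,0.3],[0.41,2.7,-0.06,0,0,0.17,0.3],[0.86,2.59,-0.06,0,0,0.17,0.3],[1.29,2.41,-0.06,0,0,0.17,0.3],[1.68,2.15,-0.06,0,0,0.17,0.3]]
```

Emit:
drive_tool(
  deltas=[
    [[-2.59,-0.85,-0.06,0,0,0.17,0.3],[-2.7,-0.4,-0.06,0,0,0.17,0.3],[-2.73,0.06,-0.06,0,0,0.17,0.3],[-2.68,0.52,-0.06,0,0,0.17,0.3],[-2.55,0.97,-0.06,0,0,0.17,0.3],[-2.35,1.38,-0.06,0,0,0.17,0.3],[-2.08,1.76,-0.06,0,0,0.17,0.3],[-1.76,2.09,-0.06,0,0,0.17,0.3]],
  ],
)

```text
time_s: 1.1
position: [345.3, 394.6, 240.2]
tcp_rot: [-0.0, 0.743, 0.669, -0.0]
contact_force: [0.2, 0.5, -0.3]
finger_gap: 60.3
```

Emit:
drive_tool(
  deltas=[
    [[-1.38,2.36,-0.06,0,0,0.17,0.3],[-0.96,2.56,-0.06,0,0,0.17,0.3],[-0.51,2.68,-0.06,0,0,0.17,0.3],[-0.05,2.73,-0.06,0,0,0.17,0.3],[0.41,2.7,-0.06,0,0,0.17,0.3],[0.86,2.59,-0.06,0,0,0.17,0.3],[1.29,2.41,-0.06,0,0,0.17,0.3],[1.68,2.15,-0.06,0,0,0.17,0.3]],
  ],
)

```text
time_s: 2.1
position: [522.0, 266.2, 244.9]
tcp_rot: [0.0, 0.999, 0.053, -0.0]
contact_force: [0.1, 0.6, 0.3]
finger_gap: 60.6
```

Run:
```python
from h import *
p,q,s=pose(); print(s["time_s"],p,th(),s["qpos"],s["finger_gap"])
plan([((521.3,266.5,112),Rd(-1.46),7),((521.3,266.5,112),Rd(-1.46),1)],0.3)
```

```text
2.1 [521.9692247  266.16230729 244.90303193] -1.4657158225409206 [3.92096888e-01 4.07297663e-01 1.54475243e+00 1.92718313e-05
 1.19027499e+00 1.85780561e+00] 60.57799254493906
[[-0.01,-0.01,1.9,0,0,-0.001,0.3],[-0.01,-0.01,1.9,0,0,-0.001,0.3],[-0.01,-0.01,1.9,0,0,-0.001,0.3],[-0.01,-0.01,1.9,0,0,-0.001,0.3],[-0.01,-0.01,1.9,0,0,-0.001,0.3],[-0.01,-0.01,1.9,0,0,-0.001,0.3],[-0.01,-0.01,1.9,0,0,-0.001,0.3],[0,0,0,0,0,0,0.3]]
```

Emit:
drive_tool(
  deltas=[
    [[0,0,1.9,0,0,0,0.3],[0,0,1.9,0,0,0,0.3],[0,0,1.9,0,0,0,0.3],[0,0,1.9,0,0,0,0.3],[0,0,1.9,0,0,0,0.3],[0,0,1.9,0,0,0,0.3],[0,0,1.9,0,0,0,0],[0,0,0,0,0,0,-0.2]],
  ],
  force=40,
)

```text
time_s: 3.1
position: [520.7, 266.5, 110.8]
tcp_rot: [0.0, 0.998, 0.055, -0.001]
contact_force: [0.5, -0.7, 1.0]
finger_gap: 45.1
```

Emit:
drive_tool(
  deltas=[
    [[0,0,0,0,0,0,-1],[0,0,0,0,0,0,-1],[0,0,0,0,0,0,-1],[0,0,-1,0,0,0,-1],[0,0,-2,0,0,0,-1],[0,0,-2.5,0,0,0,-1],[0,0,-2.5,0,0,0,-1],[0,0,-2.5,0,0,0,-1]],
  ],
  force=45,
)

```text
time_s: 4.1
position: [521.3, 266.8, 218.7]
tcp_rot: [-0.0, 0.998, 0.055, 0.0]
contact_force: [0.5, 0.5, -0.3]
finger_gap: 30.1
```

Run:
```python
from h import *
a=get_image("scene"); cv2.imwrite("pics/s1.png",a); b=get_image("top"); cv2.imwrite("pics/t1.png",b)
p,q,s=pose(); print(s["time_s"],p,th(),s["contact_force"],s["finger_gap"])
crop(a,"pics/a.png",320,140,100,150,4,2); crop(b,"pics/b.png",130,190,90,100,4,2)
A=cv2.imread("pics/a.png");B=cv2.imread("pics/b.png"); H=np.zeros((600,770,3),np.uint8);H[:600,:400]=A;H[:400,405:765]=B;cv2.imwrite("pics/c3.png",H)
print(proj("scene",[p,p-[0,0,102]]))
```

```text
4.2 [522.42891423 267.26971195 220.2396099 ] -1.459970544030902 [ 0.76915401  0.28085603 -1.75570266] 30.086442794576836
[[376.69548775 188.52642316]
 [368.84678067 231.92226531]]
```

View pics/c3.png

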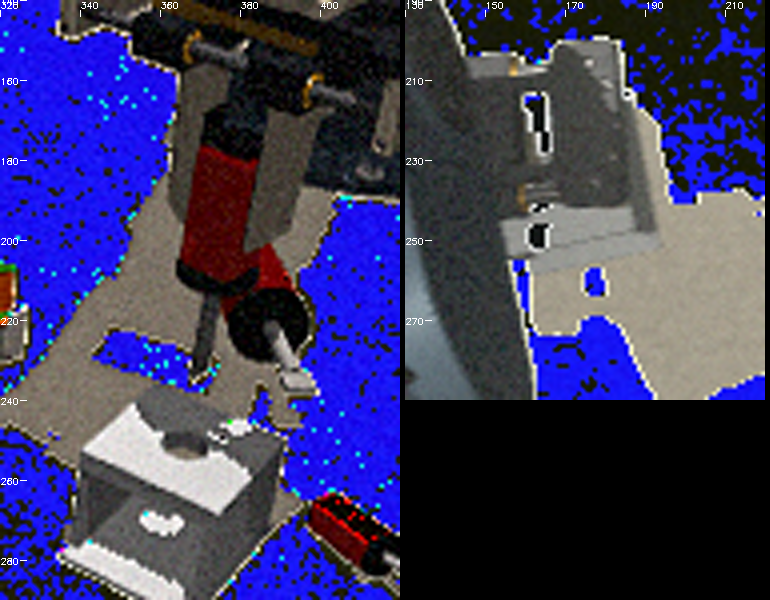

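```bash
sed -i 's/def crop(src,name,x0,y0,w,h,s,gain=1.6)/def crop(src,name,x0,y0,w,h,s,gain=1.7)/; s/np.clip(im\[y0:y0+h,x0:x0+w\]\*gain/np.clip(im[y0:y0+h,x0:x0+w]*float(gain)/' h.py
python3 - <<'E'
from h import *
plan([((460,-43.7,200),Rd(-0.67),8)],-1)
E
```

```text
[[-1.21,3.78,0.24,0,-0.001,-0.099,-1],[-1.57,3.64,0.24,0,-0.001,-0.099,-1],[-1.92,3.47,0.24,0,-0.001,-0.099,-1],[-2.26,3.26,0.24,0,-0.001,-0.099,-1],[-2.57,3.02,0.25,0,-0.001,-0.099,-1],[-2.85,2.75,0.25,0,-0.001,-0.099,-1],[-3.11,2.46,0.25,0,-0.001,-0.099,-1],[-3.34,2.14,0.25,0,-0.001,-0.099,-1]]
```

Emit:
drive_tool(
  deltas=[
    [[-1.21,3.78,0.24,0,0,-0.099,-1],[-1.57,3.64,0.24,0,0,-0.099,-1],[-1.92,3.47,0.24,0,0,-0.099,-1],[-2.26,3.26,0.24,0,0,-0.099,-1],[-2.57,3.02,0.25,0,0,-0.099,-1],[-2.85,2.75,0.25,0,0,-0.099,-1],[-3.11,2.46,0.25,0,0,-0.099,-1],[-3.34,2.14,0.25,0,0,-0.099,-1]],
  ],
)

```text
time_s: 5.2
position: [458.4, -45.3, 196.9]
tcp_rot: [-0.0, 0.899, 0.438, -0.0]
contact_force: [0.4, 0.8, -0.6]
finger_gap: 30.1
```

Run:
```python
from h import *
a=get_image("scene"); cv2.imwrite("pics/s2.png",a); b=get_image("top"); cv2.imwrite("pics/t2.png",b)
p,q,s=pose(); print(s["time_s"],p,th(),s["contact_force"],s["finger_gap"])
crop(a,"pics/a.png",240,110,100,110,5,2); crop(a,"pics/b.png",320,160,140,150,2,2)
A=cv2.imread("pics/a.png");B=cv2.imread("pics/b.png"); H=np.zeros((600,800,3),np.uint8);H[:550,:500]=A;H[:300,505:785]=B;H[300:510,505:785]=cv2.resize(b,(280,210));cv2.imwrite("pics/c4.png",H)
print(proj("scene",[p,p-[0,0,101]]),proj("top",[p,p-[0,0,101]]))
```

```text
5.3 [458.07917587 -46.58963298 196.77756066] -0.6682191428631097 [ 0.40116002  0.03094861 -0.59854169] 29.624331088992527
[[295.917975   141.43107318]
 [294.22335361 176.46656734]] [[307.86432856 265.65839317]
 [304.99149069 264.95216448]]
```

View pics/c4.png

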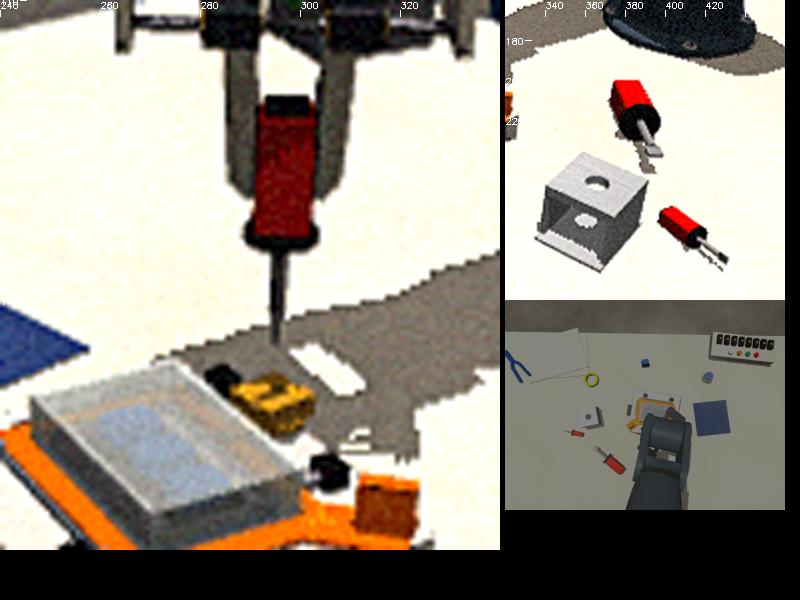

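Blade is edge-on here (tip narrower than the shaft), so the blade lies along tool x. The decoy drivers have toppled on their own and lie still. Next I'll get the slot direction from the first pictures.

Run:
```python
from h import *
crop("pics/top0.png","pics/a.png",286,240,36,44,12,2.); crop("pics/scene0.png","pics/b.png",278,178,30,24,12,2.)
A=cv2.imread("pics/a.png");B=cv2.imread("pics/b.png"); H=np.zeros((540,800,3),np.uint8);H[:528,:432]=A;H[:288,436:796]=B;cv2.imwrite("pics/c5.png",H)
for l in (0,.1,.2):
  y=-.135+l; d=np.array([np.cos(y),np.sin(y),0]); c=np.array([460,-43.7,64])
  for n in("top","scene"): print(l,n,proj(n,[c-10*d,c,c+10*d]).round(1).tolist())
```

```text
0 top [[302.3, 268.3], [302.9, 263.9], [303.6, 259.5]]
0 scene [[296.9, 186.5], [293.9, 187.4], [290.8, 188.2]]
0.1 top [[302.7, 268.3], [302.9, 263.9], [303.2, 259.4]]
0.1 scene [[296.7, 186.4], [293.9, 187.4], [291.0, 188.3]]
0.2 top [[303.2, 268.3], [302.9, 263.9], [302.7, 259.4]]
0.2 scene [[296.5, 186.2], [293.9, 187.4], [291.2, 188.5]]
```

View pics/c5.png

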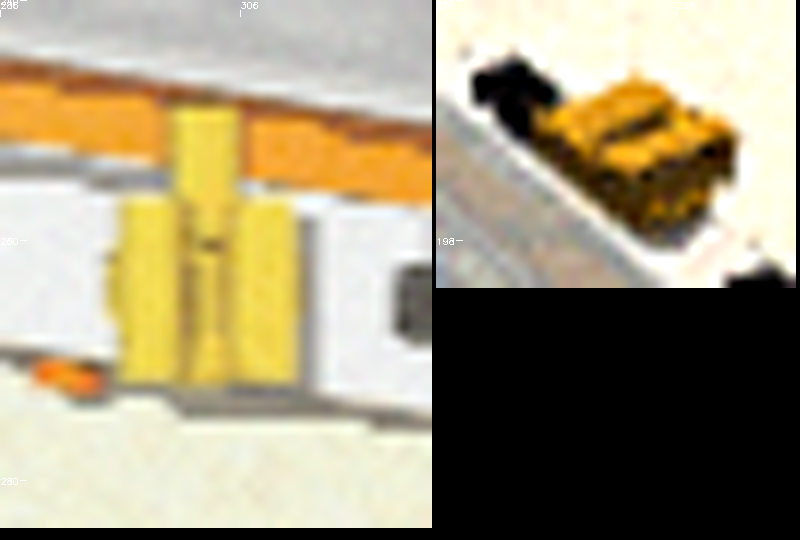

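Run:
```python
from h import *
plan([((460,-43.8,171),Rd(-1.546),7)],-1)
```

```text
[[0.05,0,0.37,0,0,0.125,-1],[0.05,-0.01,0.37,0,0,0.125,-1],[0.05,-0.01,0.37,0,0,0.125,-1],[0.04,-0.02,0.37,0,0,0.125,-1],[0.04,-0.03,0.37,0,0,0.125,-1],[0.04,-0.03,0.37,0,0,0.125,-1],[0.03,-0.04,0.37,0,0,0.125,-1]]
```

Emit:
drive_tool(
  deltas=[
    [[0.05,0,0.37,0,0,0.125,-1],[0.05,-0.01,0.37,0,0,0.125,-1],[0.05,-0.01,0.37,0,0,0.125,-1],[0.04,-0.02,0.37,0,0,0.125,-1],[0.04,-0.03,0.37,0,0,0.125,-1],[0.04,-0.03,0.37,0,0,0.125,-1],[0.03,-0.04,0.37,0,0,0.126,-1],[0,0,0,0,0,0,-1]],
  ],
)

```text
time_s: 6.3
position: [460.8, -40.8, 171.1]
tcp_rot: [-0.0, 1.0, 0.014, -0.001]
contact_force: [0.6, -0.1, -0.7]
finger_gap: 29.9
```

Run:
```python
from h import *
a=get_image("scene"); cv2.imwrite("pics/s3.png",a)
p,q,s=pose(); print(s["time_s"],p,th(),s["contact_force"],s["moment"])
crop(a,"pics/c6.png",265,140,60,60,10,2)
print(proj("scene",[p,p-[0,0,101]]))
```

```text
6.35 [460.9384204  -40.94151142 171.3978903 ] -1.541472520835655 [ 0.58211559  0.51731787 -1.28597483] [0.01093966 0.18097714 0.0169164 ]
[[296.03815558 151.56356922]
 [294.35091812 185.79575857]]
```

View pics/c6.png

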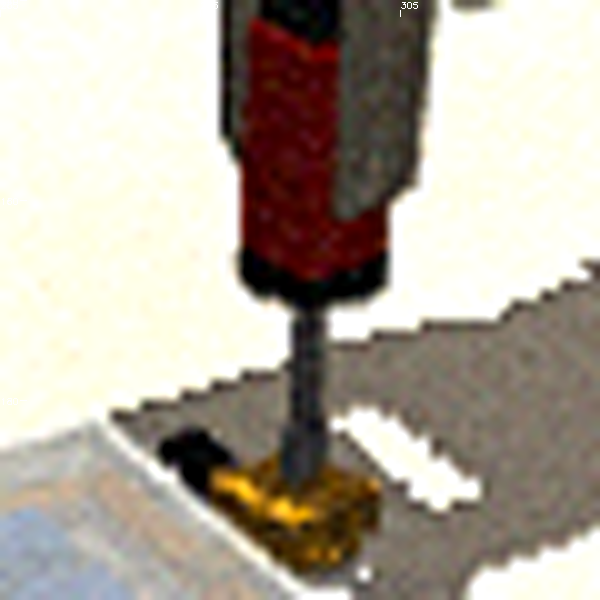

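Emit:
drive_tool(
  deltas=[
    [[-0.05,0.14,0,0,0,0,-1],[-0.05,0.14,0,0,0,0,-1],[0,0,0.2,0,0,0,-1],[0,0,0.2,0,0,0,-1],[0,0,0.2,0,0,0,-1],[0,0,0.2,0,0,0,-1],[0,0,0.2,0,0,0,-1],[0,0,0,0,0,0,-1]],
  ],
)

```text
time_s: 7.35
position: [460.1, -44.2, 161.6]
tcp_rot: [-0.0, 1.0, 0.013, -0.0]
contact_force: [0.2, 0.4, -1.5]
finger_gap: 29.9
```

Emit:
drive_tool(
  deltas=[
    [[0,0,0.15,0,0,0,-1],[0,0,0.15,0,0,0,-1],[0,0,0.15,0,0,0,-1],[0,0,0.15,0,0,0,-1],[0,0,0.1,0,0,0,-1],[0,0,0,0,0,0,-1],[0,0,0,0,0,0,-1],[0,0,0,0,0,0,-1]],
  ],
)

```text
time_s: 8.35
position: [460.2, -44.2, 154.8]
tcp_rot: [0.0, 1.0, 0.013, 0.0]
contact_force: [0.1, 0.4, -1.2]
finger_gap: 29.8
```

Emit:
drive_tool(
  deltas=[
    [[0,0,0,0,0,-0.15,-1],[0,0,0,0,0,-0.16,-1],[0,0,0,0,0,-0.16,-1],[0,0,0,0,0,-0.16,-1],[0,0,0,0,0,-0.16,-1],[0,0,0,0,0,-0.16,-1],[0,0,0,0,0,-0.16,-1],[0,0,0,0,0,-0.06,-1]],
  ],
)

```text
time_s: 9.35
position: [459.9, -43.9, 154.7]
tcp_rot: [-0.0, 0.825, 0.565, -0.0]
contact_force: [-1.2, 1.6, -0.1]
finger_gap: 30.0
```

Run:
```python
from h import *
p,q,s=pose(); print(s["time_s"],p,th(),s["contact_force"],s["moment"])
```

```text
9.35 [459.89374216 -43.90873218 154.70209179] -0.37077287238899387 [-1.17308655  1.60751077 -0.09261012] [ 0.42951023  0.40171856 -0.03562272]
```

Emit:
drive_tool(
  deltas=[
    [[0,0,0,0,0,-0.06,-1],[0,0,0,0,0,-0.06,-1],[0,0,0,0,0,-0.06,-1],[0,0,0,0,0,-0.04,-1],[0,0,0,0,0,-0.03,-1],[0,0,0,0,0,-0.03,-1],[0,0,0,0,0,0,-1],[0,0,0,0,0,0,-1]],
  ],
)

```text
time_s: 10.35
position: [460.0, -44.1, 154.7]
tcp_rot: [-0.0, 0.74, 0.673, -0.0]
contact_force: [-2.6, 3.1, 1.0]
finger_gap: 30.1
```

Run:
```python
from h import *
p,q,s=pose(); print(s["time_s"],p,th(),s["contact_force"],s["moment"])
```

```text
10.35 [459.95891553 -44.08245647 154.65986436] -0.0944352298422643 [-2.62069346  3.05790234  0.98333286] [ 0.6408055   0.79128949 -0.01818074]
```

Emit:
drive_tool(
  deltas=[
    [[0,0,0,0,0,-0.04,-1],[0,0,0,0,0,-0.04,-1],[0,0,0,0,0,-0.04,-1],[0,0,0,0,0,-0.03,-1],[0,0,0,0,0,0,-1],[0,0,0,0,0,0,-1],[0,0,0,0,0,0,-1],[0,0,0,0,0,0,-1]],
  ],
)

```text
time_s: 11.35
position: [460.0, -44.2, 154.7]
tcp_rot: [-0.0, 0.687, 0.726, -0.0]
contact_force: [-5.4, 1.9, 2.2]
finger_gap: 30.0
```

Run:
```python
from h import *
a=get_image("scene"); cv2.imwrite("pics/s4.png",a)
p,q,s=pose(); print(s["time_s"],p,th(),s["contact_force"],s["moment"])
crop(a,"pics/c7.png",255,150,75,60,10,1.7)
```

```text
11.4 [459.95248954 -44.21199907 154.65808218] 0.055491856005408985 [-3.96342866  2.95893752  1.60233083] [ 0.53809693  1.25793409 -0.27267542]
```

View pics/c7.png

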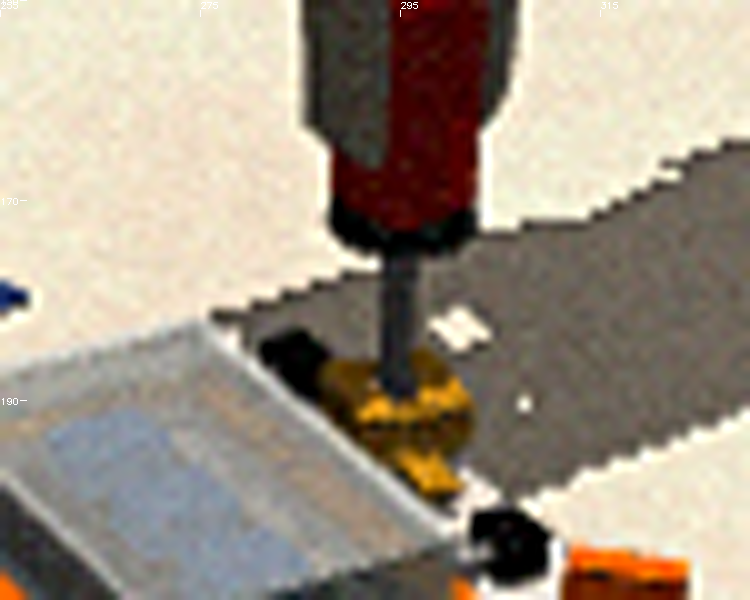

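Emit:
drive_tool(
  deltas=[
    [[0,0,0,0,0,0.13,-1],[0,0,0,0,0,0.13,-1],[0,0,0,0,0,0.08,-1],[0,0,-0.4,0,0,0,-1],[0,0,-1,0,0,0,-1],[0,0,-1.5,0,0,0,-1],[0,0,-2,0,0,0,-1],[0,0,-2,0,0,0,-1]],
  ],
)

```text
time_s: 12.4
position: [460.4, -44.3, 225.5]
tcp_rot: [0.001, 0.8, 0.6, 0.0]
contact_force: [0.8, -0.3, -0.7]
finger_gap: 29.9
```

Run:
```python
from h import *
p,q,s=pose(); print(s["time_s"],p,th(),s["contact_force"],s["finger_gap"])
plan([((521.3,266.8,215),Rd(-0.1),7)],-1)
```

```text
12.4 [460.39538868 -44.29012275 225.46101775] -0.2832775790473471 [ 0.77020318 -0.33507501 -0.72521874] 29.871480918494996
[[4.51,-0.41,0.15,0,0,-0.026,-1],[4.52,-0.29,0.15,0,0,-0.026,-1],[4.53,-0.17,0.15,0,0,-0.026,-1],[4.53,-0.05,0.15,0,0,-0.026,-1],[4.53,0.07,0.15,0,0,-0.026,-1],[4.52,0.19,0.15,0,0,-0.026,-1],[4.52,0.3,0.15,0,0,-0.026,-1]]
```

Emit:
drive_tool(
  deltas=[
    [[4.51,-0.41,0.15,0,0,-0.026,-1],[4.52,-0.29,0.15,0,0,-0.026,-1],[4.53,-0.17,0.15,0,0,-0.026,-1],[4.53,-0.05,0.15,0,0,-0.026,-1],[4.53,0.07,0.15,0,0,-0.026,-1],[4.52,0.19,0.15,0,0,-0.026,-1],[4.52,0.3,0.15,0,0,-0.026,-1],[0,0,0,0,0,0,-1]],
  ],
)

```text
time_s: 13.4
position: [521.7, 269.2, 214.0]
tcp_rot: [0.0, 0.741, 0.672, 0.001]
contact_force: [-1.1, 0.1, -1.6]
finger_gap: 30.2
```

Run:
```python
from h import *
a=get_image("scene"); cv2.imwrite("pics/s5.png",a)
p,q,s=pose(); print(s["time_s"],p,th(),s["contact_force"],s["finger_gap"])
print(proj("scene",[p-[0,0,101],[521.2,266.8,70]]))
crop(a,"pics/c8.png",330,150,80,75,8,1.7)
plan([((521.3,266.8,112),Rd(-0.1),7)],-1)
```

```text
13.45 [521.47372802 267.74252448 213.84728482] -0.09967160759725684 [-0.43847798 -0.0282067  -1.87418708] 30.00668224832277
[[368.94586445 233.99743437]
 [365.71894979 250.09641265]]
[[-0.01,0,1.45,0,0,0,-1],[-0.01,0,1.45,0,0,0,-1],[-0.01,0,1.45,0,0,0,-1],[-0.01,0,1.45,0,0,0,-1],[-0.01,0,1.45,0,0,0,-1],[-0.01,0,1.45,0,0,0,-1],[-0.01,0,1.45,0,0,0,-1]]
```

View pics/c8.png

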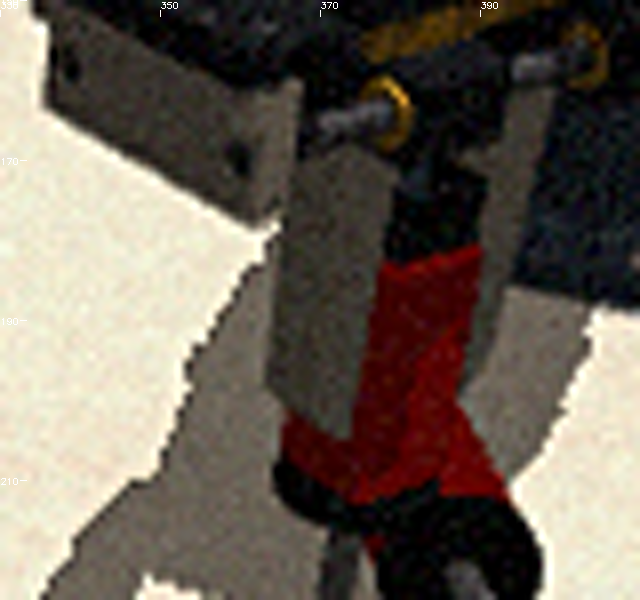

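The driver is still held upright over the stand, so I'll lower it.

Emit:
drive_tool(
  deltas=[
    [[0,0.05,1.2,0,0,0,-1],[0,0,1.5,0,0,0,-1],[0,0,1.7,0,0,0,-1],[0,0,1.7,0,0,0,-1],[0,0,1.6,0,0,0,-1],[0,0,1.3,0,0,0,-1],[0,0,1,0,0,0,-1],[0,0,0,0,0,0,-1]],
  ],
)

```text
time_s: 14.45
position: [522.2, 266.9, 113.0]
tcp_rot: [0.0, 0.742, 0.67, 0.0]
contact_force: [0.1, -0.1, -1.1]
finger_gap: 29.7
```

Emit:
drive_tool(
  deltas=[
    [[0,0,0.1,0,0,0,-1],[0,0,0.1,0,0,0,-1],[0,0,0.05,0,0,0,-1],[0,0,0,0,0,0,-1],[0,0,0,0,0,0,-0.2],[0,0,0,0,0,0,0.1],[0,0,0,0,0,0,0.3],[0,0,0,0,0,0,0.3]],
  ],
)

```text
time_s: 15.45
position: [522.0, 266.8, 110.6]
tcp_rot: [-0.0, 0.742, 0.67, -0.0]
contact_force: [-0.1, -0.1, 0.2]
finger_gap: 59.3
```

Run:
```python
from h import *
p,q,s=pose(); print(s["time_s"],p,th(),s["contact_force"],s["finger_gap"],s["qpos"])
c,sn=np.cos(-.136),np.sin(-.136); a,b=-74,99
t=np.array([543.8+c*a-sn*b,-33.1+sn*a+c*b]); print("tab",t, unproj("scene",((391.5)/4-.375-.0+220,(144.5)/4-.375+170),74))
plan([(p+[0,0,115],Rd(-0.1),5),((t[0],t[1],170),Rd(np.pi/4-.136),6)],0.2)
```

```text
15.45 [521.99213988 266.78817281 110.58445972] -0.1019747782133132 [-0.10037479 -0.14682124  0.20392683] 59.34922438337296 [ 3.93086550e-01  5.66911045e-01  1.65783197e+00 -1.95002476e-05
  9.17007669e-01  4.95073183e-01]
tab [483.90583118  75.01886302] [485.39725045  77.66194339  74.        ]
[[0,0,-2.3,0,0,0,0.2],[0,0,-2.3,0,0,0,0.2],[0,0,-2.3,0,0,0,0.2],[0,0,-2.3,0,0,0,0.2],[0,0,-2.3,0,0,0,0.2],[-3.24,-0.31,0.93,0,0,-0.125,0.2],[-3.18,-0.71,0.93,0,0,-0.125,0.2],[-3.07,-1.1,0.93,0,0,-0.125,0.2]]
[[-2.9,-1.48,0.93,0,0,-0.125,0.2],[-2.7,-1.83,0.93,0,0,-0.125,0.2],[-2.45,-2.15,0.93,0,0,-0.125,0.2]]
```

Emit:
drive_tool(
  deltas=[
    [[0,0,-1.5,0,0,0,0.3],[0,0,-2.5,0,0,0,0.3],[0,0,-2.5,0,0,0,0.3],[0,0,-2.5,0,0,0,0.3],[0,0,-2.5,0,0,0,0.2],[-3.24,-0.31,0.93,0,0,-0.125,0],[-3.18,-0.71,0.93,0,0,-0.125,-0.5],[-3.07,-1.1,0.93,0,0,-0.125,-0.5]],
  ],
)

```text
time_s: 16.45
position: [502.8, 170.1, 198.7]
tcp_rot: [0.0, 0.603, 0.798, 0.0]
contact_force: [0.6, 0.7, 0.2]
finger_gap: 31.2
```

Emit:
drive_tool(
  deltas=[
    [[-2.9,-1.48,0.93,0,0,-0.125,-0.5],[-2.7,-1.83,0.93,0,0,-0.125,-0.5],[-2.45,-2.15,0.93,0,0,-0.125,-0.5],[0,0,0,0,0,0,-0.5],[0,0,1,0,0,0,-0.5],[0,0,1.5,0,0,0,-0.5],[0,0,1.5,0,0,0,-0.5],[0,0,0,0,0,0,-0.5]],
  ],
)

```text
time_s: 17.45
position: [482.9, 75.4, 128.5]
tcp_rot: [-0.001, 0.445, 0.895, -0.001]
contact_force: [-0.0, 0.1, 0.1]
finger_gap: 23.4
```

Run:
```python
from h import *
a=get_image("scene"); cv2.imwrite("pics/s6.png",a)
p,q,s=pose(); print(s["time_s"],p,th(),s["contact_force"],s["finger_gap"])
print(proj("scene",[p,p-[0,0,17]]))
crop(a,"pics/a.png",270,150,70,75,8,1.7);crop(a,"pics/b.png",335,200,60,70,4,1.7)
A=cv2.imread("pics/a.png");B=cv2.imread("pics/b.png"); H=np.zeros((600,800,3),np.uint8);H[:600,:560]=A;H[:280,560:]=B;cv2.imwrite("pics/c9.png",H)
plan([((483.9,75,66),Rd(np.pi/4-.136),7)],-.5)
```

```text
17.5 [483.3960557   75.29929818 129.25071028] 0.6481671388278034 [ 0.5777937   0.19447405 -0.11884241] 22.944610741766986
[[319.16503974 185.67531866]
 [318.62331185 191.78382567]]
[[-0.01,0,0.9,0,0,0,-0.5],[-0.01,0,0.9,0,0,0,-0.5],[-0.01,0,0.9,0,0,0,-0.5],[-0.01,0,0.9,0,0,0,-0.5],[-0.01,0,0.9,0,0,0,-0.5],[-0.01,0,0.9,0,0,0,-0.5],[-0.01,0,0.9,0,0,0,-0.5]]
```

View pics/c9.png

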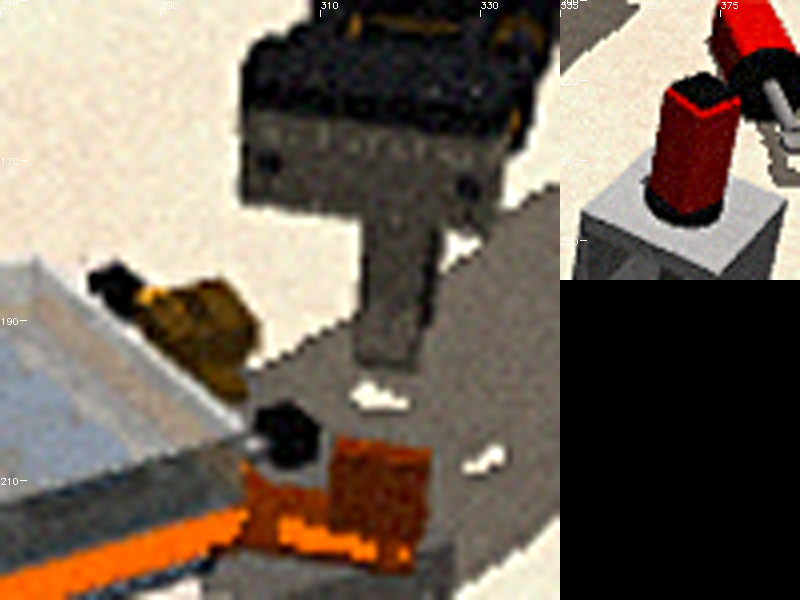

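The driver stands upright in its stand, the latch ear is off the cover, and the fingers are lined up over the tab.

Emit:
drive_tool(
  deltas=[
    [[0,0,1,0,0,0,-0.5],[0,0,1.2,0,0,0,-0.5],[0,0,1.2,0,0,0,-0.5],[0,0,1.2,0,0,0,-0.5],[0,0,0.9,0,0,0,-0.5],[0,0,0.7,0,0,0,-0.5],[0,0,0,0,0,0,-0.5],[0,0,0,0,0,0,-1]],
  ],
  force=60,
)

```text
time_s: 18.5
position: [483.9, 75.1, 68.2]
tcp_rot: [0.0, 0.445, 0.895, 0.0]
contact_force: [-0.8, 0.3, 0.0]
finger_gap: 17.4
```

Emit:
drive_tool(
  deltas=[
    [[0,0,0,0,0,0,-1],[0,0,0,0,0,0,-1],[0,0,0,0,0,0,-1],[0,0,0,0,0,0,-1],[0,0,0,0,0,0,-1],[0,0,0,0,0,0,-1],[0,0,0,0,0,0,-1],[0,0,0,0,0,0,-1]],
  ],
  force=60,
)

```text
time_s: 19.5
position: [483.9, 75.1, 68.3]
tcp_rot: [0.0, 0.445, 0.895, 0.0]
contact_force: [-0.4, 0.2, 5.5]
finger_gap: 9.5
```

Run:
```python
from h import *
p,q,s=pose(); print(s["time_s"],p,th(),s["contact_force"],s["moment"],s["finger_gap"],s["qpos"])
# peel: rotate about horizontal axis through far corner
c,sn=np.cos(-.136),np.sin(-.136); a,b=60,-85
piv=np.array([543.8+c*a-sn*b,-33.1+sn*a+c*b,40])
d=p-piv; u=np.array([d[0],d[1],0])/np.hypot(d[0],d[1]); ax=np.cross(u,[0,0,1.]) # lift p for +rot?
segs=[];P=p.copy();Q=q
for k in range(1,17):
    r=R.from_rotvec(ax*0.02*k); segs.append((piv+r.apply(d),r*q,1))
print(segs[-1][0]-p, piv, ax)
plan(segs,-1)
```

```text
19.5 [483.91455878  75.11513282  68.27166713] 0.647989649534805 [-0.39517551  0.20393929  5.45670746] [0.0244411  0.14184958 0.017132  ] 9.548855944686403 [ 5.88864192e-02  4.97038937e-01  1.93324574e+00  3.18038822e-05
  7.10680499e-01 -5.89127240e-01]
[  9.68335864 -18.01500618  70.19259812] [ 591.72157741 -125.44999956   40.        ] [ 0.88081843  0.47345422 -0.        ]
[[-0.06,-0.01,-0.45,-0.003,0.02,0,-1],[-0.06,-0.01,-0.45,-0.003,0.02,0,-1],[-0.06,-0.01,-0.45,-0.003,0.02,0,-1],[-0.06,-0.01,-0.45,-0.003,0.02,0,-1],[-0.06,-0.01,-0.45,-0.003,0.02,0,-1],[-0.06,-0.01,-0.45,-0.003,0.02,0,-1],[-0.06,-0.01,-0.45,-0.003,0.02,0,-1],[-0.06,-0.01,-0.45,-0.003,0.02,0,-1]]
[[-0.06,-0.01,-0.45,-0.003,0.02,0,-1],[-0.06,-0.01,-0.45,-0.003,0.02,0,-1],[-0.06,-0.01,-0.45,-0.003,0.02,0,-1],[-0.06,-0.01,-0.45,-0.003,0.02,0,-1],[-0.06,-0.01,-0.45,-0.003,0.02,0,-1],[-0.06,-0.01,-0.45,-0.003,0.02,0,-1],[-0.06,-0.01,-0.45,-0.003,0.02,0,-1],[-0.06,-0.01,-0.45,-0.003,0.02,0,-1]]
```

Emit:
drive_tool(
  deltas=[
    [[-0.06,-0.01,-0.45,-0.003,0.02,0,-1],[-0.06,-0.01,-0.45,-0.003,0.02,0,-1],[-0.06,-0.01,-0.45,-0.003,0.02,0,-1],[-0.06,-0.01,-0.45,-0.003,0.02,0,-1],[-0.06,-0.01,-0.45,-0.003,0.02,0,-1],[-0.06,-0.01,-0.45,-0.003,0.02,0,-1],[-0.06,-0.01,-0.45,-0.003,0.02,0,-1],[-0.06,-0.01,-0.45,-0.003,0.02,0,-1]],
  ],
)

```text
time_s: 20.5
position: [487.1, 68.6, 103.8]
tcp_rot: [-0.067, 0.444, 0.892, 0.047]
contact_force: [-0.6, 2.2, 1.1]
finger_gap: 9.7
```

Run:
```python
from h import *
a=get_image("scene"); cv2.imwrite("pics/s7.png",a)
p,q,s=pose(); print(s["time_s"],p,s["contact_force"],s["moment"],s["finger_gap"])
crop(a,"pics/c10.png",215,140,125,110,5,1.7)
```

```text
20.55 [487.36882294  68.45487471 104.17209746] [-2.48549579  3.34412762  2.11808976] [0.51566298 0.35240093 0.00958633] 9.815791107084113
```

View pics/c10.png

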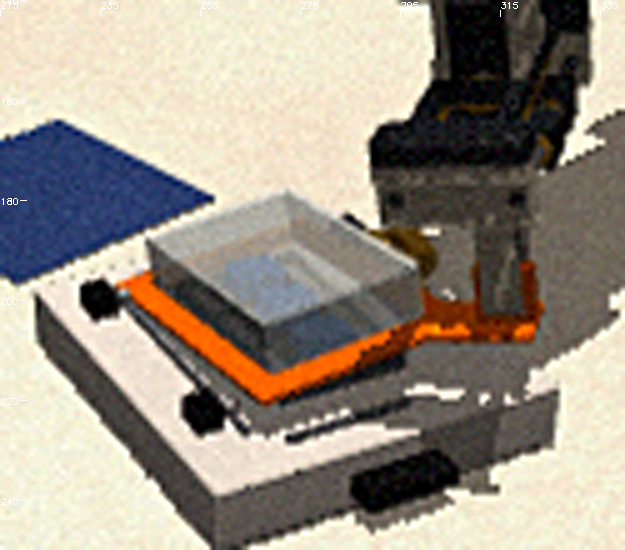

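Peeling works: the tab corner is up and the cover is tilting, with the tray still in place. I'll continue.

Emit:
drive_tool(
  deltas=[
    [[-0.06,-0.01,-0.45,-0.003,0.02,0,-1],[-0.06,-0.01,-0.45,-0.003,0.02,0,-1],[-0.06,-0.01,-0.45,-0.003,0.02,0,-1],[-0.06,-0.01,-0.45,-0.003,0.02,0,-1],[-0.06,-0.01,-0.45,-0.003,0.02,0,-1],[-0.06,-0.01,-0.45,-0.003,0.02,0,-1],[0,0,0,0,0,0,-1],[0,0,0,0,0,0,-1]],
  ],
)

```text
time_s: 21.55
position: [491.4, 60.5, 129.3]
tcp_rot: [-0.116, 0.441, 0.886, 0.081]
contact_force: [-3.2, 4.5, 2.8]
finger_gap: 9.6
```

Run:
```python
from h import *
p,q,s=pose(); print(s["time_s"],p,s["contact_force"],s["moment"],s["finger_gap"])
plan([(p+[0,0,100],q,8)],-1)
```

```text
21.55 [491.35671739  60.50232965 129.30239073] [-3.1762801   4.45833133  2.78775725] [0.48669418 0.38923345 0.05003665] 9.59230039641265
[[0.35,0.05,-1.2,0,0,0,-1],[0.35,0.05,-1.2,0,0,0,-1],[0.35,0.05,-1.2,0,0,0,-1],[0.35,0.05,-1.2,0,0,0,-1],[0.35,0.05,-1.2,0,0,0,-1],[0.35,0.05,-1.2,0,0,0,-1],[0.35,0.05,-1.2,0,0,0,-1],[0.35,0.05,-1.2,0,0,0,-1]]
```

Emit:
drive_tool(
  deltas=[
    [[0.1,0.02,-0.4,0,0,0,-1],[0.2,0.03,-0.7,0,0,0,-1],[0.3,0.04,-1,0,0,0,-1],[0.35,0.05,-1.2,0,0,0,-1],[0.35,0.05,-1.2,0,0,0,-1],[0.35,0.05,-1.2,0,0,0,-1],[0.35,0.05,-1.2,0,0,0,-1],[0.35,0.05,-1.2,0,0,0,-1]],
  ],
)

```text
time_s: 22.55
position: [491.3, 60.5, 214.4]
tcp_rot: [-0.116, 0.441, 0.886, 0.081]
contact_force: [0.3, -0.5, -1.0]
finger_gap: 9.6
```

Run:
```python
from h import *
a=get_image("scene"); cv2.imwrite("pics/s8.png",a)
p,q,s=pose(); print(s["time_s"],p,s["contact_force"],s["moment"],s["finger_gap"])
# tray detection: gray region can't view; final target: cover level, yaw -.136 at mat
c,sn=np.cos(-.136),np.sin(-.136)
off=np.array([483.9-543.8,75.1+33.1]); zc=68.3-40
tgt=[531+off[0],-310+off[1],275+zc]; print(tgt,np.hypot(*tgt[:2]))
plan([((p[0],p[1],300),Rd(.648),6),(tgt,Rd(.648),14)],-1)
```

```text
22.6 [491.95235307  60.47179511 215.79404263] [0.65199198 0.3669757  0.9656022 ] [-0.14339759 -0.0428473   0.01196339] 9.445925573484114
[np.float64(471.1), np.float64(-201.8), 303.3] 512.5021463369691
[[0.39,0.06,-1.35,0.007,-0.046,0,-1],[0.32,0.05,-1.36,0.007,-0.046,0,-1],[0.26,0.04,-1.38,0.007,-0.046,0,-1],[0.19,0.03,-1.39,0.007,-0.046,0,-1],[0.13,0.02,-1.4,0.007,-0.046,0,-1],[0.07,0.01,-1.4,0.007,-0.046,0,-1],[-1.4,-1.25,-0.02,0,0,0,-1],[-1.4,-1.25,-0.02,0,0,0,-1]]
[[-1.4,-1.25,-0.02,0,0,0,-1],[-1.4,-1.25,-0.02,0,0,0,-1],[-1.4,-1.25,-0.02,0,0,0,-1],[-1.4,-1.25,-0.02,0,0,0,-1],[-1.4,-1.25,-0.02,0,0,0,-1],[-1.4,-1.25,-0.02,0,0,0,-1],[-1.4,-1.25,-0.02,0,0,0,-1],[-1.4,-1.25,-0.02,0,0,0,-1]]
[[-1.4,-1.25,-0.02,0,0,0,-1],[-1.4,-1.25,-0.02,0,0,0,-1],[-1.4,-1.25,-0.02,0,0,0,-1],[-1.4,-1.25,-0.02,0,0,0,-1]]
```

Emit:
drive_tool(
  deltas=[
    [[0.39,0.06,-1.35,0.007,-0.046,0,-1],[0.32,0.05,-1.36,0.007,-0.046,0,-1],[0.26,0.04,-1.38,0.007,-0.046,0,-1],[0.19,0.03,-1.39,0.007,-0.046,0,-1],[0.13,0.02,-1.4,0.007,-0.046,0,-1],[0.07,0.01,-1.4,0.007,-0.046,0,-1],[-0.7,-0.6,0,0,0,0,-1],[-1.4,-1.25,0,0,0,0,-1]],
  ],
)

```text
time_s: 23.6
position: [489.1, 32.1, 297.0]
tcp_rot: [-0.003, 0.445, 0.896, 0.001]
contact_force: [0.2, 0.7, -1.3]
finger_gap: 9.6
```

Emit:
drive_tool(
  deltas=[
    [[-1.4,-1.25,0,0,0,0,-1],[-1.4,-1.25,0,0,0,0,-1],[-1.4,-1.25,0,0,0,0,-1],[-1.4,-1.25,0,0,0,0,-1],[-1.4,-1.25,0,0,0,0,-1],[-1.4,-1.25,0,0,0,0,-1],[-1.4,-1.25,0,0,0,0,-1],[-1.4,-1.25,0,0,0,0,-1]],
  ],
)

```text
time_s: 24.6
position: [476.8, -118.4, 296.5]
tcp_rot: [-0.003, 0.445, 0.895, 0.001]
contact_force: [0.1, -0.4, -0.9]
finger_gap: 9.3
```

Run:
```python
from h import *
p,q,s=pose(); print(s["time_s"],p,s["contact_force"],s["moment"],s["finger_gap"])
plan([((471,-202,305),Rd(.648),4)],-1)
```

```text
24.6 [ 476.81832859 -118.3873686   296.46134034] [ 0.14020752 -0.35328808 -0.9191575 ] [ 0.06183981  0.09512658 -0.03694162] 9.328798326412201
[[-1.58,-1.38,-0.22,0,-0.001,0,-1],[-1.58,-1.38,-0.22,0,-0.001,0,-1],[-1.58,-1.38,-0.22,0,-0.001,0,-1],[-1.58,-1.38,-0.22,0,-0.001,0,-1]]
```

Emit:
drive_tool(
  deltas=[
    [[-1.4,-1.2,-0.2,0,0,0,-1],[-1.4,-1.2,-0.2,0,0,0,-1],[-1.2,-1.1,-0.2,0,0,0,-1],[-0.8,-0.7,-0.2,0,0,0,-1],[-0.3,-0.25,0,0,0,0,-1],[0,0,0,0,0,0,-1],[0,0,0,0,0,0,-1],[0,0,0,0,0,0,-1]],
  ],
)

```text
time_s: 25.6
position: [472.7, -184.4, 305.0]
tcp_rot: [-0.002, 0.445, 0.896, 0.001]
contact_force: [0.6, -0.1, -1.0]
finger_gap: 10.2
```

Run:
```python
from h import *
a=get_image("scene"); cv2.imwrite("pics/s9.png",a); b=get_image("top")
p,q,s=pose(); print(s["time_s"],p,s["contact_force"],s["moment"],s["finger_gap"])
c,sn=np.cos(-.136),np.sin(-.136)
C=[[p[0]+59.9+c*x-sn*y,p[1]-108.2+sn*x+c*y,p[2]-28.3+4] for x,y in((60,85),(60,-85),(-60,-85))]
crop(a,"pics/c11.png",150,60,260,200,3,1.6)
A=cv2.imread("pics/c11.png")
for u,v in proj("scene",C): cv2.circle(A,(int((u-150)*3),int((v-60)*3)),5,(0,255,0),1)
cv2.imwrite("pics/c11.png",A)
```

```text
25.7 [ 472.66783834 -184.5068209   304.95340528] [0.26897384 0.56573284 0.02512466] [0.0641111  0.11154504 0.04492279] 9.69513559046847
```

Emit:
drive_tool(
  deltas=[
    [[-0.3,-0.3,0,0,0,0,-1],[-0.4,-0.35,0,0,0,0,-1],[-0.4,-0.35,0,0,0,0,-1],[-0.2,-0.2,0,0,0,0,-1],[0,0,0,0,0,0,-1],[0,0,0,0,0,0,-1],[0,0,0,0,0,0,-1],[0,0,0,0,0,0,-1]],
  ],
)

```text
time_s: 26.7
position: [470.9, -202.2, 304.9]
tcp_rot: [-0.002, 0.445, 0.895, 0.001]
contact_force: [0.3, 0.4, -1.0]
finger_gap: 9.5
```

Run:
```python
from h import *
a=get_image("scene"); cv2.imwrite("pics/s9.png",a); b=get_image("top"); cv2.imwrite("pics/t9.png",b)
p,q,s=pose(); print(s["time_s"],p,s["contact_force"],s["moment"],s["finger_gap"],abs(s["qvel"]).max())
c,sn=np.cos(-.136),np.sin(-.136)
C=np.array([[p[0]+59.9+c*x-sn*y,p[1]-108.2+sn*x+c*y,p[2]-28.3+2] for x,y in((60,85),(60,-85),(-60,-85),(-60,85))])
print("cover centre",C.mean(0))
for n,im in(("scene",a),("top",b)):
    h=cv2.cvtColor(im,cv2.COLOR_BGR2HSV); m=cv2.inRange(h,(6,170,60),(17,255,255))
    k,l,st,ce=cv2.connectedComponentsWithStats(m); print(n,"pred",proj(n,C).round().tolist())
    print([(st[i].tolist()) for i in range(1,k) if st[i][4]>25])
    for i in range(1,k):
        if st[i][4]>150: print(cv2.approxPolyDP(cv2.convexHull(np.argwhere(l==i)[:,::-1].astype(np.int32)),2,True).reshape(-1,2).tolist())
# driver and tray
r=cv2.imread("pics/s6.png").astype(int); print("driver diff",abs(a.astype(int)-r)[215:290,340:395].mean(), "noise",abs(a.astype(int)-r)[300:380,100:180].mean())
hb=cv2.cvtColor(a,cv2.COLOR_BGR2HSV); 
R2=lambda x,y,z:(543.8+c*x-sn*y,-33.1+sn*x+c*y,z)
print("tray corners pred",proj("scene",[R2(x,y,8) for x,y in((37,59),(37,-59),(-37,-59),(-37,59))]).round().tolist(),"relays z",proj("scene",[R2(0,y,63) for y in(-38,0,38)]).round().tolist())
m=cv2.inRange(hb,(100,90,40),(125,255,255))[170:260,215:340]; k,l,st,ce=cv2.connectedComponentsWithStats(m)
print("blue",[((ce[i]+[215,170]).round(),st[i][4]) for i in range(1,k) if st[i][4]>6])
```

```text
26.8 [ 470.93044936 -202.26821591  304.92722889] [ 0.18631881 -0.36281726 -1.81690431] [ 0.01689529  0.11049596 -0.02311436] 9.306572757241028 0.001494626293845458
cover centre [ 530.83044936 -310.46821591  278.62722889]
scene pred [[208.0, 101.0], [186.0, 86.0], [224.0, 81.0], [250.0, 95.0]]
[[187, 86, 74, 16, 252]]
[[260, 98], [208, 101], [187, 86], [243, 92]]
top pred [[415.0, 189.0], [509.0, 203.0], [502.0, 270.0], [407.0, 254.0]]
[[464, 101, 9, 9, 60], [412, 190, 97, 33, 669]]
[[508, 203], [508, 210], [412, 222], [416, 190]]
driver diff 4.438868686868687 noise 4.4327604166666665
tray corners pred [[270.0, 231.0], [250.0, 209.0], [273.0, 203.0], [295.0, 223.0]] relays z [[265.0, 192.0], [272.0, 198.0], [279.0, 205.0]]
blue [(array([227., 186.]), np.int32(295)), (array([252., 179.]), np.int32(17)), (array([266., 193.]), np.int32(45)), (array([272., 199.]), np.int32(52)), (array([279., 205.]), np.int32(56))]
```

```bash
python3 -c "
from station import *
print(finish_job())"
```

```text
the job is handed in; nothing more can be done
None
```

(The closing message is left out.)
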